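# Feel the filed edge of a brass collar for burrs

## Task

Feel the freshly filed top edge of the C-shaped brass neck collar for burrs: with the fingers closed, set the fingertips down on its ball end and run them lightly along the top edge, all the way round the open collar to its plain end, with only enough touch that the sprung pad under it gives a little. Do not pinch, lift or shift the collar, leave the wax and the finger ring inside it and everything else on the bench alone, and finish with the hand clear above.

Things in the scene. Friction and masses are not known exactly. Their poses are not given: they have to be found in the camera images.
- collar: Open neck collar, a C of brass strip on edge on the pad: mean radius 66 mm, strip 5 mm thick, 18 mm high, 0.12 kg, loose. One end is a ball 18 mm across, top level with the edge; the other is cut plain. Origin on its axis at the underside, z up. In its frame the ball is at 40 deg (+x towards +y); from there the strip runs counter-clockwise seen from above to the plain end at 320 deg.
- mark0 (a point): Unmarked point on the middle of the collar's top edge (66 mm from its axis, 18 mm above its origin), the top of the ball: the starting end. It moves with the collar and has its axes.
- mark1 (a point): Unmarked point on the middle of the collar's top edge (66 mm from its axis, 18 mm above its origin), 30.8 deg round from the ball. It moves with the collar and has its axes.
- mark2 (a point): Unmarked point on the middle of the collar's top edge (66 mm from its axis, 18 mm above its origin), 61.6 deg round from the ball. It moves with the collar and has its axes.
- mark3 (a point): Unmarked point on the middle of the collar's top edge (66 mm from its axis, 18 mm above its origin), 92.4 deg round from the ball. It moves with the collar and has its axes.
- mark4 (a point): Unmarked point on the middle of the collar's top edge (66 mm from its axis, 18 mm above its origin), 123.2 deg round from the ball. It moves with the collar and has its axes.
- mark5 (a point): Unmarked point on the middle of the collar's top edge (66 mm from its axis, 18 mm above its origin), 154.0 deg round from the ball. It moves with the collar and has its axes.
- mark6 (a point): Unmarked point on the middle of the collar's top edge (66 mm from its axis, 18 mm above its origin), 184.8 deg round from the ball. It moves with the collar and has its axes.
- mark7 (a point): Unmarked point on the middle of the collar's top edge (66 mm from its axis, 18 mm above its origin), 215.6 deg round from the ball. It moves with the collar and has its axes.
- mark8 (a point): Unmarked point on the middle of the collar's top edge (66 mm from its axis, 18 mm above its origin), 246.4 deg round from the ball. It moves with the collar and has its axes.
- mark9 (a point): Unmarked point on the middle of the collar's top edge (66 mm from its axis, 18 mm above its origin), 3 deg (3 mm) before the plain end: the finish. It moves with the collar and has its axes.
- stand: Round wooden block, 190 mm across, 30 mm high, fixed; carries foam, pad and collar. Origin at the centre of its underside, on the bench; the collar stands centred over it, axes alike (within 1 mm). On the pad, inside the collar, is a wooden disc 114 mm across, 6 mm high; in the gap, beside each end, a white peg 8 mm across, 10 mm high: they keep the collar from sliding or turning.
- pad (a joint): How far the felt pad under the collar (176 mm across, top 54 mm above the bench, so the collar's top edge is at 72 mm) is pressed down on its foam: 0 at rest, 0.016 m at the stop. It goes straight down without tilting, with all that is on it; it starts to give at about 0.5 to 1.2 N and then takes 0.5 N more per mm.
- wax: Yellow cake of wax, 28 mm across and 22 mm high, loose, on the wooden disc inside the collar (top about 82 mm above the bench), about 17 mm from the collar's axis. Origin at the centre of its underside. Leave alone.
- finger_ring: Plain steel finger ring, 22 mm across, 8 mm high, loose, lying on the wooden disc inside the collar, about 18 mm from the collar's axis. Origin at its underside. Leave alone.
- bangle: Closed plain brass bangle, 68 mm across, 14 mm high, lying on the bench at one side. Loose; leave alone. Origin at its underside.
- jar: Amber glass jar with steel lid, 54 mm across, 60 mm high, at one side. Loose; leave alone. Origin at its underside.
- crucible: Small white crucible, 52 mm across, 35 mm high, at one side. Loose; leave alone. Origin at its underside.
- firebrick: Pale soldering brick, 110 x 170 x 45 mm, at the back. Loose; leave alone. Origin at its underside.
- graver: Tool with handle lying on the bench, 150 mm long, front left. Loose; leave alone. Origin at its underside.
- mallet: Small hammer lying on the bench, 240 mm long, on the right. Loose; leave alone. Origin at its underside.

How it is judged (in metres and radians):
On the way, in this order (a step that is already met when the one before it is completed fails the run):
1. fingertips touch the ball end (closed fingertips within 12 mm of the point, touching with more than 0.2 N) (horizontal distance between the grasp point and mark0 below 0.012 m and contact force between the fingers and collar above 0.2 N), for 0.04 s.
2. fingertips touch the top edge at point 1 of 9 on the way round (closed fingertips within 12 mm of the point, touching with more than 0.2 N) (horizontal distance between the grasp point and mark1 below 0.012 m and contact force between the fingers and collar above 0.2 N), for 0.04 s.
3. fingertips touch the top edge at point 2 of 9 on the way round (closed fingertips within 12 mm of the point, touching with more than 0.2 N) (horizontal distance between the grasp point and mark2 below 0.012 m and contact force between the fingers and collar above 0.2 N), for 0.04 s.
4. fingertips touch the top edge at point 3 of 9 on the way round (closed fingertips within 12 mm of the point, touching with more than 0.2 N) (horizontal distance between the grasp point and mark3 below 0.012 m and contact force between the fingers and collar above 0.2 N), for 0.04 s.
5. fingertips touch the top edge at point 4 of 9 on the way round (closed fingertips within 12 mm of the point, touching with more than 0.2 N) (horizontal distance between the grasp point and mark4 below 0.012 m and contact force between the fingers and collar above 0.2 N), for 0.04 s.
6. fingertips touch the top edge at point 5 of 9 on the way round (closed fingertips within 12 mm of the point, touching with more than 0.2 N) (horizontal distance between the grasp point and mark5 below 0.012 m and contact force between the fingers and collar above 0.2 N), for 0.04 s.
7. fingertips touch the top edge at point 6 of 9 on the way round (closed fingertips within 12 mm of the point, touching with more than 0.2 N) (horizontal distance between the grasp point and mark6 below 0.012 m and contact force between the fingers and collar above 0.2 N), for 0.04 s.
8. fingertips touch the top edge at point 7 of 9 on the way round (closed fingertips within 12 mm of the point, touching with more than 0.2 N) (horizontal distance between the grasp point and mark7 below 0.012 m and contact force between the fingers and collar above 0.2 N), for 0.04 s.
9. fingertips touch the top edge at point 8 of 9 on the way round (closed fingertips within 12 mm of the point, touching with more than 0.2 N) (horizontal distance between the grasp point and mark8 below 0.012 m and contact force between the fingers and collar above 0.2 N), for 0.04 s.
10. fingertips touch the plain end (closed fingertips within 12 mm of the point, touching with more than 0.2 N) (horizontal distance between the grasp point and mark9 below 0.012 m and contact force between the fingers and collar above 0.2 N), for 0.04 s.
At the end, for the whole second after the job is handed in: The collar stands level and at rest in its place on the pad (within 8 mm and 0.12 rad, tilted under 0.06 rad), the pad is back up (within 2 mm), wax and finger ring still lie inside the collar (horizontal distance between collar and stand below 0.008 m and angle between the x axis of collar and the x axis of stand, either way round below 0.12 rad and angle between collar's own z axis and vertical below 0.06 rad and z of collar in the frame of stand between 0.05 and 0.058 m and linear speed of collar below 0.02 m/s and value of joint pad below 0.002 m and horizontal distance between each of wax, finger_ring and stand below 0.04 m); the robot touches nothing.
It fails at once if the pad is pressed down more than 12 mm: not a light touch (value of joint pad above 0.012 m).
It fails at once if the collar is lifted or tipped (6 mm up, 0.15 rad) (z of collar in the frame of stand above 0.06 m or angle between collar's own z axis and vertical above 0.15 rad).
It fails at once if the collar is shifted more than 10 mm (horizontal distance between collar and stand above 0.01 m).
It fails at once if the wax or the finger ring inside the collar is moved more than 15 mm (distance of any of wax, finger_ring from where it was at the start of the episode above 0.015 m).
It fails at once if another thing on the bench is disturbed (moved more than 15 mm) (distance of any of bangle, jar, crucible, firebrick, graver, mallet from where it was at the start of the episode above 0.015 m).
It also fails if it takes over 54 s, if anything falls off the work surface, if the arm or the gripper's body presses on something with over 40 N, if the wrist force passes 120 N, or if a joint passes its speed limit or range.

## Robot

A 6-joint arm with a two-finger parallel gripper is mounted at the origin on the work surface. World frame = base frame: x ahead of the robot, y to its left, z up, the work surface at z = 0. Lengths are in m, angles in degrees, forces in N, time in s.
With the tool pointing down it reaches from about 0.325 to 0.9 m from the base axis. Payload 3.5 kg.
Tool frame: the origin (TCP) lies at the very end of the fingers, on their centre line; the grasp point (between the pads) lies 19 mm behind it (pinch_z is the distance from the TCP to the grasp point, in m); y points along the fingers, x is the direction in which the jaws open and shut, and the axes are right-handed (so a half turn about y gives the same grasp; the last joint's range is limited). The gripper opens to 85 mm and grips with 20 to 120 N. Pads are 22 mm wide; open, the fingers measure 114 mm over their backs; the gripper's body (76 mm by 85 mm) begins 54 mm behind the grasp point. The pads swing forward as they close: fully open they stand 13 mm farther back than shut.
Start: joints at [-69.981, 15.837, -1.513, 72.651, 0, 84.076], TCP at [0.273, -0.562, 0.231] pointing down, gripper open.
Joint ranges: [-178.77, 178.77], [-48.84, 107.48], [-61.69, 71.31], [-111.58, 123.2], [-90, 87.43], [-180, 180]. Speed limits (degrees/s): [147.25, 147.25, 180, 180, 180, 180].

## Interface

Orientations are given as a 3x3 rotation matrix whose columns are the frame's x, y, z axes.
In Python, from bench import sense, read_camera, hand_in, pinch_z gives the robot as it stands.
- The arm moves only by the tool drive_tool, never from a script. Its argument "deltas" is a list of rows, each a list of 7 numbers: the shift along the tool's x, y, z in cm, then the turn, a rotation vector about the tool's x, y, z in rad, then the finger opening in cm, from 0 to 8.54. A call has 1 to 8 rows; each row is the pose to reach, as a shift and turn from the pose measured when the call began, along the tool's axes at that moment; what a row does not reach only later rows make up. A row lasts 1/12 s, in which the tool goes at most 41.7 mm and 7.16 degrees, less where a joint would pass 70% of its speed; a pose out of reach is approached as far as the arm can. A call with a gripper value outside its range is refused whole. The fingers move at their own pace and stop on an object; "squeeze" is the grip in N (left out, the last holds). Time passes only in rows, so rows that repeat a pose let the fingers close. It gives the time, the measured TCP pose, the force and the opening at its end, in the units of the state.
- sense(): the state, without advancing time (a new reading comes with each control period).
- read_camera(name): name is "scene" or "top" or "wrist"; returns a dict with "frame" (480x640x3 uint8, red, green, blue), "intrinsics" (3x3 intrinsics, pixels), "world_from_camera" (4x4, takes a point from camera to world coordinates). Camera axes: x right, y down, z forward; pixel columns grow to the right and rows downward; lengths in m; the calibration is good to about 2 mm. A picture is of the moment at which its call begins. There is no depth.
- hand_in(): hands the job in, once; it reports no verdict.
The state is a dict: "t": time; "joints": joint angles; "dq": joint speeds; "effort": joint torques, N m; "position": TCP position; "tcp_rot": TCP orientation; "wrist_force": force on the tool from outside, world axes, zero at the start; "ft_torque": the same for the moment, N m; "finger_gap": finger opening in m.
Only numpy, scipy, OpenCV 4.12 (cv2) and the standard library are available. Lean on these libraries where they do the work, as an engineer would, in place of code of your own. Each camera call takes 0.05 s, during which the arm holds its last target. There are 200 camera calls.

## Working session

There is one attempt and no reset: what is moved stays moved. The work goes in short steps, Python scripts to look and compute and a tool call to move; the robot and the scene stay as the last step left them, time stands still between calls to the robot, and variables do not carry over. Pictures are saved under pics/ and viewed, about 8 in all and at most 12, crops included, and the job is handed in when it is done.

Besides the shell and the picture viewer there is one more tool, called after ">>>" by a JSON object that holds its "op" and its "data", one argument or row to a line. drive_tool: Moves the arm, as the interface text tells. Its arguments: {"type":"object","properties":{"deltas":{"type":"array"},"squeeze":{"type":"number"}},"required":["deltas"]}

```bash
mkdir -p pics; python3 - <<'E'
from bench import sense, read_camera, pinch_z
import cv2,numpy as np
np.set_printoptions(precision=4,suppress=True)
print(sense(), pinch_z)
for n in ("top","scene"):
    c=read_camera(n); cv2.imwrite(f"pics/{n}0.png",c["frame"][:,:,::-1]); print(n,c["intrinsics"],c["world_from_camera"])
    np.savez(f"{n}.npz",**c)
E
```

```text
{'t': 0.0, 'joints': array([-69.9821,  15.8773,  -1.5981,  72.6499,  -0.0008,  84.0779]), 'dq': array([ 0.0769,  0.012 ,  0.0137,  0.011 , -0.0105,  0.0598]), 'effort': array([  0.0002, -44.5511,  29.52  ,   0.0163,  -0.0002,  -0.    ]), 'position': array([ 0.2731, -0.5613,  0.2302]), 'tcp_rot': array([[ 0.4374, -0.0008,  0.8993],
       [-0.8993,  0.002 ,  0.4374],
       [-0.0022, -1.    ,  0.0002]]), 'wrist_force': array([ 0.3289,  0.0448, -0.8757]), 'ft_torque': array([ 0.0003, -0.0627, -0.0325]), 'finger_gap': 0.08555137501386022} 0.0187
top [[497.2236   0.     323.5164]
 [  0.     497.2236 236.3727]
 [  0.       0.       1.    ]] [[-0.0236 -0.9944  0.1028  0.451 ]
 [-0.9997  0.0238  0.0005 -0.0415]
 [-0.003  -0.1027 -0.9947  1.301 ]
 [ 0.      0.      0.      1.    ]]
scene [[564.2288   0.     310.8971]
 [  0.     564.2288 238.0124]
 [  0.       0.       1.    ]] [[ 0.5904  0.4812 -0.648   1.2558]
 [ 0.8071 -0.3633  0.4655 -0.5468]
 [-0.0114 -0.7978 -0.6029  0.7279]
 [ 0.      0.      0.      1.    ]]
```

View pics/top0.png

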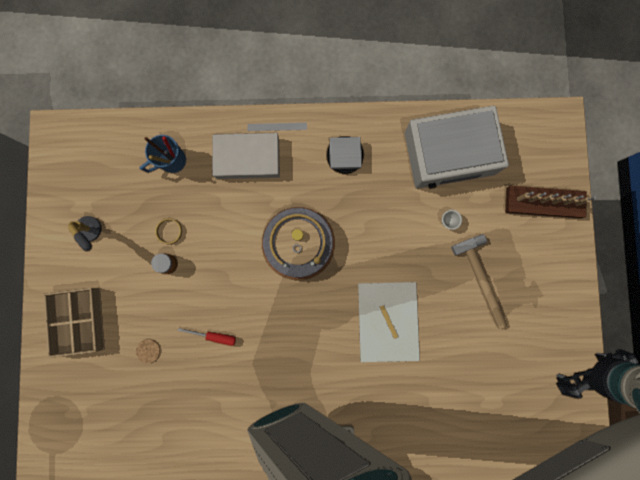

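The top view shows the stand at about (298,243), with the wax inside it at (297,236). The gap and pegs are at the bottom. I'll enlarge it.

```bash
python3 - <<'E'
import cv2,numpy as np
f=cv2.imread("pics/top0.png")[200:290,253:343]
a=cv2.resize(f,(600,600),interpolation=cv2.INTER_CUBIC)
cv2.imwrite("pics/topc.png",a)
E
```

```text
(no output)
```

View pics/topc.png

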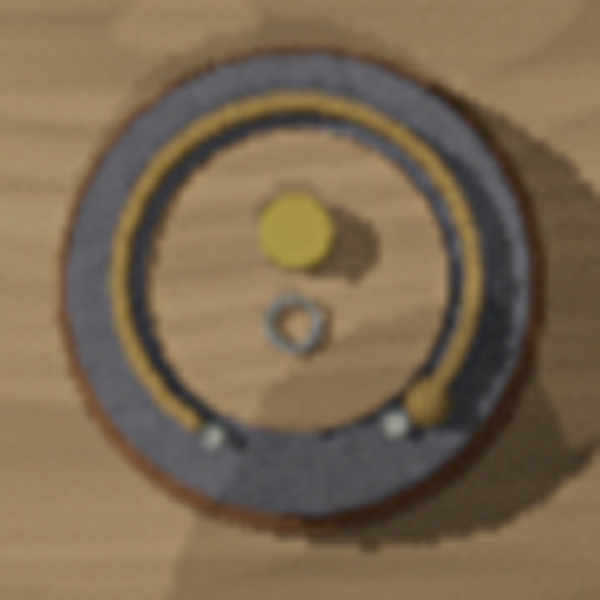

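View pics/scene0.png

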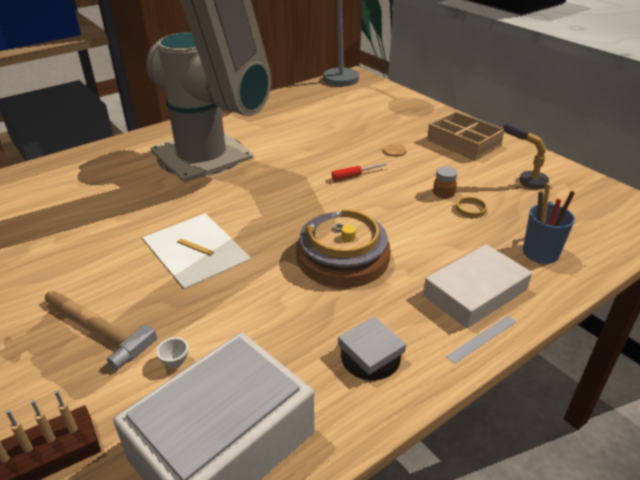

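The crop shows the collar clearly. Its top edge runs through about (122,275), (298,101) and (471,270), with the ball at (428,402) and the plain end at (194,425). The scene view shows nothing close to the stand.

```bash
cat > h.py <<'E'
import numpy as np, cv2
from scipy.optimize import least_squares
def world(c,uv,z):
    K=c["intrinsics"];T=c["world_from_camera"]
    d=np.c_[np.atleast_2d(uv),np.ones(len(np.atleast_2d(uv)))]@np.linalg.inv(K).T@T[:3,:3].T
    return (T[:3,3]+d*((z-T[2,3])/d[:,2])[:,None])
def fit(P,ball,end,R=None):
    f=lambda p:np.hypot(*(P[:,:2]-p[:2]).T)-(R or p[2])
    s=least_squares(f,[*P[:,:2].mean(0),.066]); c=s.x[:2]
    a=lambda q:np.degrees(np.arctan2(q[1]-c[1],q[0]-c[0]))
    return c,s.x[2],np.abs(f(s.x)).max(),a(ball)-40,a(end)-320
E
python3 - <<'E'
from h import *
c=np.load("top.npz")
px=lambda q:(np.array(q,float)+.5)/(600/90)-.5+[253,200]
e=[(121,275),(298,101),(471,270),(146,188),(225,115),(378,124),(442,178),(135,345),(160,393),(464,325)]
P=world(c,px(e),.072)
ball=world(c,px([(428,402)]),.065)[0]; end=world(c,px([(194,425)]),.072)[0]
for R in (None,.066): print(fit(P,ball,end,R))
w=world(c,px([(296,232)]),.082)[0]; print("wax",w, "stand", world(c,px([(303,287)]),.054),ball,end)
E
```

```text
(array([0.56811169, 0.02548735]), np.float64(0.06546085785098457), np.float64(0.000938859088049665), np.float64(-174.73293356831888), np.float64(-175.31151622470045))
(array([0.56772496, 0.02539347]), np.float64(0.066), np.float64(0.0011805851963000713), np.float64(-174.55569840644077), np.float64(-175.56966598833432))
wax [0.58350054 0.02448976 0.082     ] stand [[0.56558788 0.02373886 0.054     ]] [ 0.5203994  -0.02267182  0.065     ] [0.51353788 0.06414423 0.072     ]
```

>>> {"op": "drive_tool", "data": {
  "deltas": [
    [-2,-0.1,2.6,0,0,0,0],
    [-4,-0.2,5.2,0,0,0,0],
    [-6,-0.4,7.8,0,0,0,0],
    [-8,-0.5,10.4,0,0,0,0],
    [-10,-0.6,13,0,0,0,0],
    [-12.5,-0.7,16,0,0,0,0],
    [-15,-0.9,19,0,0,0,0],
    [-18,-1,22,0,0,0,0]
  ],
  "squeeze": 20
}}

```text
t: 0.77
position: [0.3925, -0.3027, 0.2404]
tcp_rot: [[0.437, -0.0, 0.9], [-0.9, 0.002, 0.437], [-0.002, -1.0, 0.0]]
wrist_force: [1.3, 0.1, 0.9]
finger_gap: -0.0002
```

>>> {"op": "drive_tool", "data": {
  "deltas": [
    [-2.8,0,3.4,0,0,0,0],
    [-5.6,0,6.8,0,0,0,0],
    [-8.5,0,10.2,0,0,0,0],
    [-11.3,0,13.7,0,0,0,0],
    [-14,0,17.2,0,0,0,0],
    [-17,0,20.6,0,0,0,0],
    [-19.7,0,23.9,0,0,0,0],
    [-19.7,0,23.9,0,0,0,0]
  ]
}}

```text
t: 1.43
position: [0.5224, -0.0171, 0.2405]
tcp_rot: [[0.44, -0.0, 0.898], [-0.898, 0.003, 0.44], [-0.003, -1.0, 0.001]]
wrist_force: [0.3, -0.5, -0.2]
finger_gap: 0.0
```

```bash
python3 - <<'E'
from bench import sense, read_camera
import cv2,numpy as np
c=read_camera("wrist"); np.savez("w1.npz",**c); cv2.imwrite("pics/w1.png",c["frame"][:,:,::-1]); s=sense();print(s["position"],s["tcp_rot"],s["wrist_force"],s["joints"])
E
```

```text
[ 0.52319766 -0.01583652  0.24045319] [[ 4.41579852e-01  4.36074481e-04  8.97221848e-01]
 [-8.97212134e-01  4.89325691e-03  4.41572693e-01]
 [-4.19777842e-03 -9.99987933e-01  2.55201498e-03]] [ 1.74268783  2.00873411 -0.62507928] [ -8.96940104   5.2399953  -13.25091963  71.52811613   0.28083111
 144.82588533]
```

View pics/w1.png

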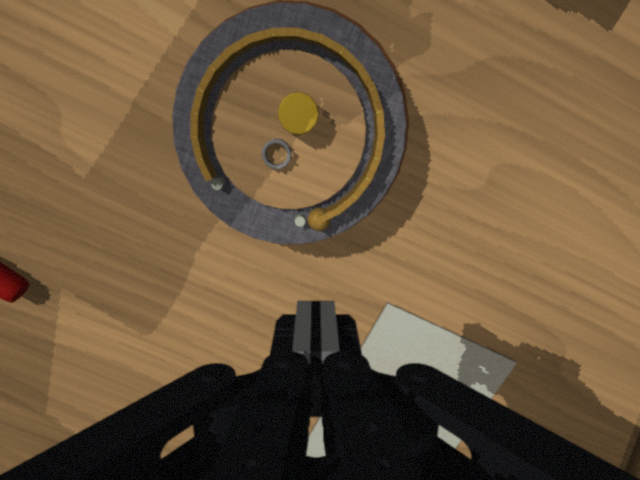

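The wrist view shows the whole collar, with the ball at (318,218) and the plain end near (208,181). I'll enlarge it.

```bash
python3 - <<'E'
import cv2
f=cv2.imread("pics/w1.png")[10:240,175:415]
cv2.imwrite("pics/w1c.png",cv2.resize(f,None,fx=2.5,fy=2.5,interpolation=cv2.INTER_CUBIC))
E
```

```text
(no output)
```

View pics/w1c.png

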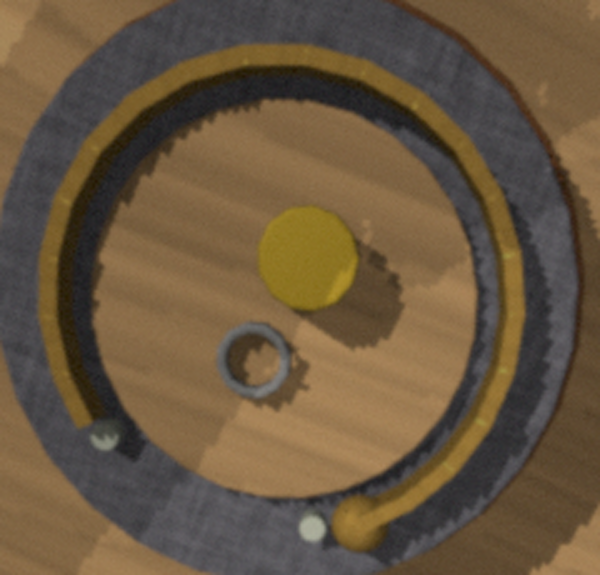

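In the crop, the edge centreline runs (48,290), (62,203), (248,57), (420,106), (512,300), (475,430). The ball is at (360,523) and the plain end at (86,418).

```bash
python3 - <<'E'
from h import *
c=np.load("w1.npz")
px=lambda q:(np.array(q,float)+.5)/2.5-.5+[175,10]
e=[(48,290),(63,203),(98,143),(160,86),(248,56),(310,56),(365,72),(420,107),(472,163),(506,250),(513,300),(503,368),(475,430),(440,470),(62,365)]
P=world(c,px(e),.072)
ball=world(c,px([(360,523)]),.063)[0]; end=world(c,px([(86,420)]),.072)[0]
for R in (None,.066): print(fit(P,ball,end,R))
E
```

```text
(array([0.56713212, 0.02840264]), np.float64(0.06542082728685489), np.float64(0.00042135749154326163), np.float64(-174.53363617821591), np.float64(-175.1945621147054))
(array([0.56661107, 0.02835509]), np.float64(0.066), np.float64(0.0012976181080287114), np.float64(-174.24842624584866), np.float64(-175.49357395848196))
```

```bash
cat >> h.py <<'E'
C=np.array([.567,.027]); YAW=-174.9
def pt(a,z,r=.066):  # a: degrees round from the ball
    t=np.radians(40+YAW+a); return np.array([C[0]+r*np.cos(t),C[1]+r*np.sin(t),z])
def rows(Q):
    from bench import sense
    s=sense(); print(s["t"],s["position"].round(4),s["wrist_force"].round(2))
    p,g=s["position"],s["tcp_rot"]
    # grasp point lies 18.7 mm behind the TCP: aim the grasp point's xy
    off=(-.0187*g[:,1])*[1,1,0]
    for q in Q: print(((q-off-p)@g*100).round(2).tolist())
E
python3 -c "
from h import *
rows([pt(0,.09),pt(0,.075),pt(0,.072),pt(0,.069)])"
```

```text
1.4833 [ 0.5232 -0.0158  0.2405] [ 1.74  2.01 -0.63]
[0.28, 15.04, -0.46]
[0.29, 16.54, -0.46]
[0.29, 16.84, -0.46]
[0.29, 17.14, -0.46]
```

>>> {"op": "drive_tool", "data": {
  "deltas": [
    [0.3,2,-0.5,0,0,0,0],
    [0.3,5,-0.5,0,0,0,0],
    [0.3,8,-0.5,0,0,0,0],
    [0.3,11,-0.5,0,0,0,0],
    [0.3,13,-0.5,0,0,0,0],
    [0.3,14.5,-0.5,0,0,0,0],
    [0.3,14.8,-0.5,0,0,0,0],
    [0.3,14.8,-0.5,0,0,0,0]
  ]
}}

```text
t: 2.15
position: [0.5185, -0.02, 0.091]
tcp_rot: [[0.441, -0.003, 0.897], [-0.897, 0.005, 0.441], [-0.006, -1.0, -0.001]]
wrist_force: [0.2, -0.5, -0.3]
finger_gap: -0.0004
```

>>> {"op": "drive_tool", "data": {
  "deltas": [
    [0,0,0,0,0,0,0],
    [0,0,0,0,0,0,0],
    [0,0,0,0,0,0,0],
    [0,0,0,0,0,0,0]
  ]
}}

```text
t: 2.48
position: [0.5194, -0.0202, 0.0921]
tcp_rot: [[0.441, -0.001, 0.897], [-0.897, 0.005, 0.441], [-0.005, -1.0, 0.001]]
wrist_force: [0.0, -0.5, 0.1]
finger_gap: 0.0002
```

```bash
python3 -c "
from h import *
from bench import read_camera
c=read_camera('wrist');cv2.imwrite('pics/w2.png',c['frame'][:,:,::-1])
rows([pt(0,.078),pt(0,.075),pt(0,.072),pt(0,.069)])"
```

```text
2.5333 [ 0.5193 -0.0201  0.0919] [-0.72 -0.14  0.08]
[0.01, 1.39, 0.12]
[0.02, 1.69, 0.12]
[0.02, 1.99, 0.12]
[0.02, 2.29, 0.12]
```

View pics/w2.png

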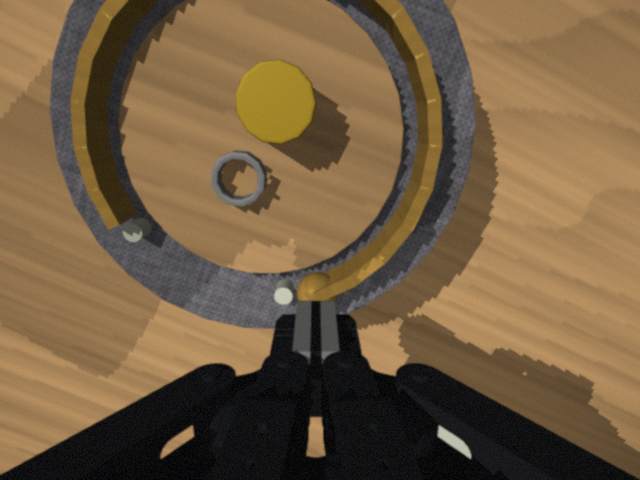

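The fingertips at (316,302) are lined up over the ball at (315,287). Next is a slow set-down.

>>> {"op": "drive_tool", "data": {
  "deltas": [
    [0,0.6,0.1,0,0,0,0],
    [0,1.2,0.1,0,0,0,0],
    [0,1.5,0.1,0,0,0,0],
    [0,1.8,0.1,0,0,0,0],
    [0,2.0,0.1,0,0,0,0],
    [0,2.2,0.1,0,0,0,0],
    [0,2.3,0.1,0,0,0,0],
    [0,2.3,0.1,0,0,0,0]
  ]
}}

```text
t: 3.2
position: [0.5196, -0.0195, 0.0687]
tcp_rot: [[0.441, -0.002, 0.897], [-0.897, 0.005, 0.441], [-0.006, -1.0, 0.0]]
wrist_force: [-1.8, 0.6, 2.5]
finger_gap: 0.0002
```

```bash
python3 -c "
from h import *
rows([pt(a,.068) for a in (0,8,16,24,32,40,48,56)])"
```

```text
3.2 [ 0.5196 -0.0195  0.0687] [-1.79  0.6   2.51]
[0.05, 0.07, 0.06]
[0.89, 0.07, 0.42]
[1.68, 0.06, 0.89]
[2.4, 0.06, 1.47]
[3.03, 0.06, 2.14]
[3.56, 0.05, 2.9]
[3.98, 0.05, 3.72]
[4.28, 0.05, 4.59]
```

>>> {"op": "drive_tool", "data": {
  "deltas": [
    [0,0.06,0.05,0,0,0,0],
    [0.45,0.06,0.2,0,0,0,0],
    [0.9,0.06,0.4,0,0,0,0],
    [1.7,0.06,0.9,0,0,0,0],
    [2.4,0.06,1.5,0,0,0,0],
    [3.0,0.06,2.1,0,0,0,0],
    [3.3,0.06,2.5,0,0,0,0],
    [3.6,0.05,2.9,0,0,0,0]
  ]
}}

```text
t: 3.87
position: [0.5625, -0.0395, 0.0681]
tcp_rot: [[0.441, -0.002, 0.898], [-0.897, 0.005, 0.441], [-0.005, -1.0, 0.0]]
wrist_force: [-1.9, -0.3, 3.1]
finger_gap: -0.0003
```

```bash
python3 -c "
from h import *
rows([pt(a,.068) for a in range(40,101,7)])"
```

```text
3.8667 [ 0.5625 -0.0395  0.0681] [-1.92 -0.35  3.08]
[-0.13, 0.01, -0.07]
[0.24, 0.01, 0.64]
[0.52, 0.0, 1.4]
[0.71, 0.0, 2.18]
[0.8, 0.0, 2.98]
[0.8, 0.0, 3.79]
[0.69, 0.0, 4.59]
[0.49, 0.0, 5.37]
[0.2, 0.01, 6.12]
```

Tracking is good, with 3 N of force at a depth of 4 mm. I'll continue along the edge.

>>> {"op": "drive_tool", "data": {
  "deltas": [
    [0.2,0,0.6,0,0,0,0],
    [0.5,0,1.4,0,0,0,0],
    [0.7,0,2.2,0,0,0,0],
    [0.8,0,3.0,0,0,0,0],
    [0.8,0,3.8,0,0,0,0],
    [0.7,0,4.6,0,0,0,0],
    [0.5,0,5.4,0,0,0,0],
    [0.2,0,6.1,0,0,0,0]
  ]
}}

```text
t: 4.53
position: [0.6193, -0.0141, 0.0682]
tcp_rot: [[0.441, -0.001, 0.898], [-0.897, 0.004, 0.441], [-0.005, -1.0, 0.001]]
wrist_force: [-0.3, -1.5, 2.1]
finger_gap: 0.0002
```

```bash
python3 -c "
from h import *
from bench import read_camera
c=read_camera('wrist');cv2.imwrite('pics/w3.png',c['frame'][:,:,::-1])
rows([pt(a,.068) for a in range(96,153,7)])"
```

```text
4.5833 [ 0.6203 -0.013   0.0683] [ 0.2  -0.42  2.75]
[0.04, 0.03, -0.23]
[-0.35, 0.04, 0.48]
[-0.81, 0.04, 1.14]
[-1.36, 0.05, 1.73]
[-1.97, 0.05, 2.26]
[-2.64, 0.05, 2.7]
[-3.36, 0.06, 3.06]
[-4.12, 0.06, 3.33]
[-4.9, 0.07, 3.51]
```

View pics/w3.png

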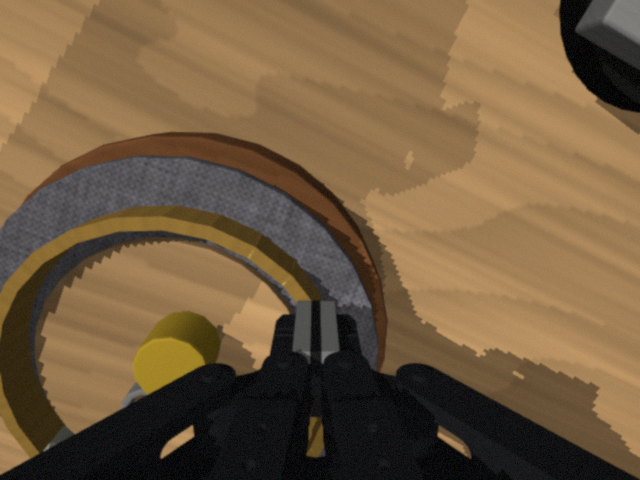

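The strip at (308,297) runs under the fingertips at (316,302), about 1–2 mm off centre. The wax is clear.

>>> {"op": "drive_tool", "data": {
  "deltas": [
    [-0.35,0.03,0.5,0,0,0,0],
    [-0.8,0.03,1.1,0,0,0,0],
    [-1.4,0.04,1.7,0,0,0,0],
    [-2.0,0.04,2.2,0,0,0,0],
    [-2.7,0.04,2.6,0,0,0,0],
    [-3.4,0.05,3.0,0,0,0,0],
    [-4.1,0.05,3.3,0,0,0,0],
    [-4.9,0.05,3.5,0,0,0,0]
  ]
}}

```text
t: 5.25
position: [0.6304, 0.0473, 0.0683]
tcp_rot: [[0.442, 0.001, 0.897], [-0.897, 0.005, 0.442], [-0.005, -1.0, 0.003]]
wrist_force: [0.2, -2.6, 3.2]
finger_gap: -0.0001
```

```bash
python3 -c "
from h import *
rows([pt(a,.068) for a in range(152,209,7)])"
```

```text
5.25 [0.6304 0.0473 0.0683] [ 0.15 -2.56  3.19]
[0.06, 0.03, -0.06]
[-0.74, 0.04, 0.02]
[-1.55, 0.04, 0.0]
[-2.35, 0.04, -0.12]
[-3.12, 0.05, -0.33]
[-3.87, 0.05, -0.64]
[-4.57, 0.05, -1.03]
[-5.22, 0.05, -1.51]
[-5.81, 0.05, -2.06]
```

>>> {"op": "drive_tool", "data": {
  "deltas": [
    [-0.7,0.03,0,0,0,0,0],
    [-1.5,0.03,0,0,0,0,0],
    [-2.3,0.04,-0.1,0,0,0,0],
    [-3.1,0.04,-0.3,0,0,0,0],
    [-3.9,0.04,-0.6,0,0,0,0],
    [-4.6,0.05,-1.0,0,0,0,0],
    [-5.2,0.05,-1.5,0,0,0,0],
    [-5.8,0.05,-2.1,0,0,0,0]
  ]
}}

```text
t: 5.92
position: [0.5854, 0.0906, 0.0682]
tcp_rot: [[0.442, 0.001, 0.897], [-0.897, 0.006, 0.442], [-0.005, -1.0, 0.004]]
wrist_force: [1.7, -1.1, 3.1]
finger_gap: 0.0
```

```bash
python3 -c "
from h import *
from bench import read_camera
c=read_camera('wrist');cv2.imwrite('pics/w4.png',c['frame'][:,:,::-1])
rows([pt(a,.068) for a in range(208,258,6)])"
```

```text
5.9667 [0.5832 0.091  0.0679] [-0.7   1.13  2.9 ]
[0.2, -0.01, 0.24]
[-0.25, -0.01, -0.29]
[-0.64, -0.01, -0.86]
[-0.96, -0.01, -1.47]
[-1.22, -0.01, -2.11]
[-1.41, -0.01, -2.78]
[-1.54, -0.01, -3.46]
[-1.59, -0.01, -4.15]
[-1.56, -0.01, -4.84]
```

View pics/w4.png

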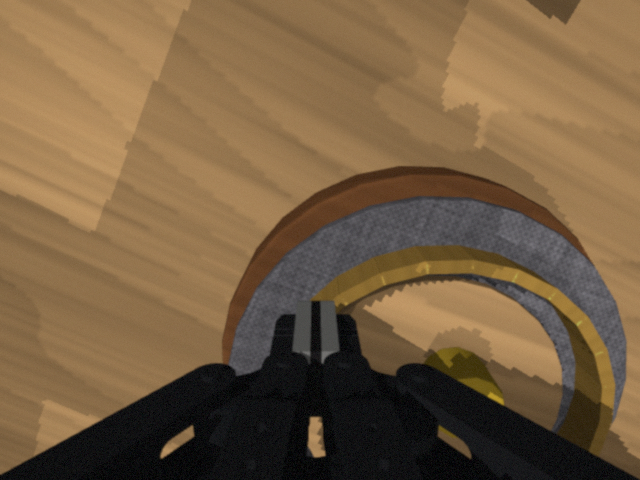

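The fingertips at (316,302) are on the strip at (325,300), slightly to its outside. I'll go on to 256 degrees.

>>> {"op": "drive_tool", "data": {
  "deltas": [
    [-0.2,0,-0.3,0,0,0,0],
    [-0.6,0,-0.9,0,0,0,0],
    [-0.9,0,-1.5,0,0,0,0],
    [-1.2,0,-2.1,0,0,0,0],
    [-1.4,0,-2.8,0,0,0,0],
    [-1.5,0,-3.5,0,0,0,0],
    [-1.55,0,-4.15,0,0,0,0],
    [-1.55,0,-4.8,0,0,0,0]
  ]
}}

```text
t: 6.63
position: [0.5325, 0.0836, 0.0679]
tcp_rot: [[0.443, -0.002, 0.897], [-0.897, 0.007, 0.443], [-0.007, -1.0, 0.002]]
wrist_force: [1.8, 0.6, 2.8]
finger_gap: -0.0003
```

```bash
python3 -c "
from h import *
rows([pt(a,.068) for a in (256,261,266,271,275,277)])"
```

```text
6.6333 [0.5325 0.0836 0.0679] [1.76 0.65 2.79]
[0.01, -0.01, 0.04]
[0.09, -0.01, -0.53]
[0.21, -0.02, -1.09]
[0.38, -0.02, -1.64]
[0.55, -0.02, -2.07]
[0.65, -0.02, -2.28]
```

>>> {"op": "drive_tool", "data": {
  "deltas": [
    [0.1,0,-0.5,0,0,0,0],
    [0.2,0,-1.1,0,0,0,0],
    [0.35,0,-1.6,0,0,0,0],
    [0.5,0,-2.0,0,0,0,0],
    [0.6,0,-2.1,0,0,0,0],
    [0.6,0,-2.1,0,0,0,0]
  ]
}}

```text
t: 7.13
position: [0.5152, 0.0686, 0.0675]
tcp_rot: [[0.442, -0.004, 0.897], [-0.897, 0.007, 0.442], [-0.008, -1.0, -0.0]]
wrist_force: [-0.9, 1.5, 3.1]
finger_gap: 0.0
```

```bash
python3 -c "
from h import *
from bench import read_camera
c=read_camera('wrist');cv2.imwrite('pics/w5.png',c['frame'][:,:,::-1])
rows([pt(277,.068)])"
```

```text
7.1833 [0.5152 0.0686 0.0674] [-1.11  1.03  3.57]
[0.07, -0.06, -0.07]
```

View pics/w5.png

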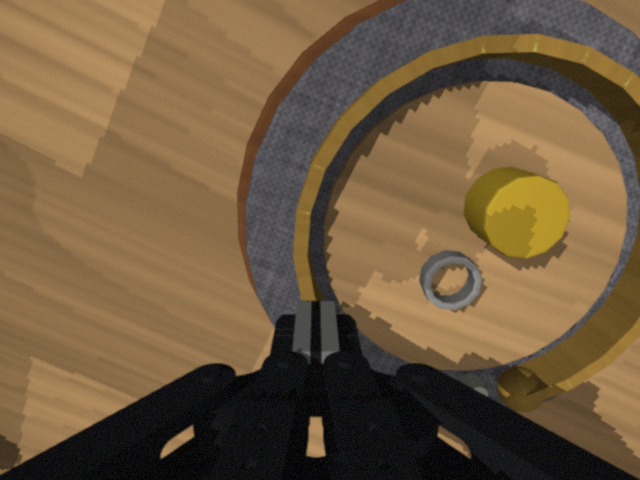

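The fingertips at (316,302) stand on the strip at its plain end with about 3 N. Next I'll lift straight up.

>>> {"op": "drive_tool", "data": {
  "deltas": [
    [0,-0.5,0,0,0,0,0],
    [0,-1.2,0,0,0,0,0],
    [0,-3,0,0,0,0,0],
    [0,-6,0,0,0,0,0],
    [0,-9,0,0,0,0,0],
    [0,-12,0,0,0,0,0],
    [0,-14,0,0,0,0,0],
    [0,-14,0,0,0,0,0]
  ]
}}

```text
t: 7.85
position: [0.519, 0.0675, 0.2129]
tcp_rot: [[0.442, 0.005, 0.897], [-0.897, 0.006, 0.442], [-0.003, -1.0, 0.007]]
wrist_force: [0.1, 0.5, 0.9]
finger_gap: 0.0
```

>>> {"op": "drive_tool", "data": {
  "deltas": [
    [0,0,0,0,0,0,0],
    [0,0,0,0,0,0,0],
    [0,0,0,0,0,0,0],
    [0,0,0,0,0,0,0]
  ]
}}

```text
t: 8.18
position: [0.5179, 0.0675, 0.2115]
tcp_rot: [[0.443, 0.002, 0.897], [-0.897, 0.006, 0.443], [-0.004, -1.0, 0.004]]
wrist_force: [-0.9, -0.1, 0.5]
finger_gap: 0.0
```

```bash
python3 -c "
from h import *
from bench import read_camera
c=read_camera('wrist');np.savez('w6.npz',**c);cv2.imwrite('pics/w6.png',c['frame'][:,:,::-1])
rows([])"
```

```text
8.2333 [0.5179 0.0675 0.2115] [-0.64  0.3  -0.48]
```

View pics/w6.png

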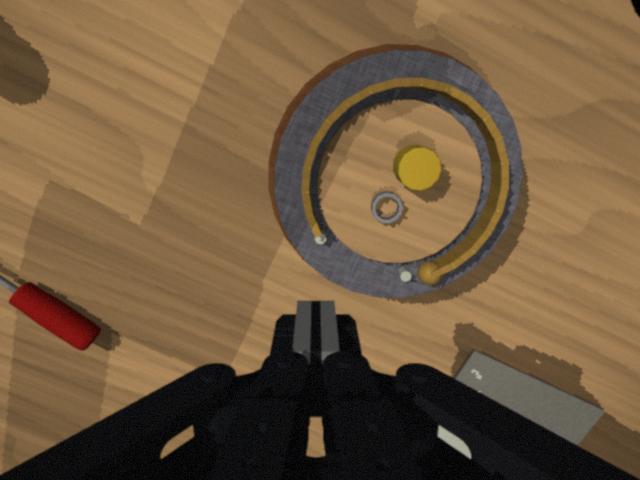

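The collar at centre (408,180) sits between its pegs, with its ends at (320,236) and (428,272). The wax and ring are in place and the hand is clear above.

```bash
python3 -c "
from bench import hand_in
print(hand_in())"
```

```text
the job is handed in; nothing more can be done
None
```

I ran the closed fingertips along the collar's top edge in one unbroken pass, from the ball end round to the plain end. I then lifted straight up and handed the job in, at about 8.2 s of the 54 s allowed. No verdict was reported.

- **Touch:** the upward force read 2.1–3.6 N at every stop I checked. The fingertips were about 3.5–4.5 mm below the edge's rest height, well under the 12 mm limit on the pad.
- **Last picture:** the collar sits between its pegs, and the wax and ring look unmoved. The tool is at about 0.21 m with the wrist force near zero (under 1 N).
- **Not measured:** I judged the collar, wax and ring by eye in that picture. I did not measure how far they or the pad had moved, and I did not check the other things on the bench again.
- **Disagreement:** my two fixes of the collar's centre differed by about 3 mm in y, so I used the middle. The mid-run pictures showed the fingertips slightly off the middle of the strip, but always on it and within the 12 mm allowed.

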